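# Seat the battery drawer and hold the contact lever level

## Robot

A 6-joint arm with a two-finger parallel gripper is mounted at the origin on a cart in front of the work surface, level with it; the furniture and walls round the work are solid. World frame = base frame: x ahead of the robot, y to its left, z up, the work surface at z = 0. Lengths are in m, angles in degrees, forces in N, time in s.
With the tool pointing down it reaches from about 0.4 to 0.825 m from the base axis. Payload 7 kg.
Tool frame: the origin (TCP) lies on the centre line of the jaws, within the pads' length; the fingertips stand 19 mm ahead of it and the grasp point (between the pads) is the TCP; z points along the fingers, y is the line along which they close (so a half turn about z gives the same grasp; the last joint's range is limited). The gripper opens to 88 mm and grips with 3 to 60 N. Pads are 19 mm wide; open, the fingers measure 130 mm over their backs; the gripper's body (78 mm by 193 mm) begins 47 mm behind the grasp point.
Start: joints at [88.929, 20.546, 0.682, 0, -70.136, -16.507], TCP at [0.204, 0.643, 0.246] pointing down, gripper open.
Joint ranges: [-176.03, 176.03], [-82.01, 121.73], [-58.28, 71.71], [-173.87, 95.51], [-174.79, -0.11], [-173.66, 173.66]. Speed limits (degrees/s): [136.94, 136.94, 172.46, 180, 180, 180].

## Interface

Orientations are given as [roll, pitch, yaw] about the fixed x, y, z axes, in that order (R = Rz(yaw) Ry(pitch) Rx(roll)).
In Python, from plant import get_state, capture, close_job gives the robot as it stands.
- The arm moves only by the tool apply_moves, never from a script. Its argument "targets" is a list of rows, each a list of 7 numbers: the opening, from 0 (shut) to 1 (fully open), then the shift along the tool's x, y, z normalised to -1 to 1, where 1 is 1000 mm, then the turn, a rotation vector about the tool's x, y, z normalised to -1 to 1, where 1 is 90 degrees. In form: [[claw, tx, ty, tz, ax, ay, az], ...]. A call has 1 to 20 rows; each row shifts and turns the commanded pose from where the row before left it, along the tool's axes as they then stand; what a row does not reach is not made up. A row lasts 1/12 s, in which the tool goes at most 41.7 mm and 7.16 degrees, less where a joint would pass 70% of its speed; a pose out of reach is approached as far as the arm can. A call with a number of a shift or a turn outside -1 to 1 is refused whole. A call with a gripper value outside its range is refused whole. The fingers move at their own pace and stop on an object; "newtons" is the grip in N (left out, the last holds). Time passes only in rows, so rows that do not move let the fingers close. It gives the time, the measured TCP pose, the force, the opening and the grip force at its end, in the units of the state.
- get_state(): the state, without advancing time (a new reading comes with each control period).
- capture(name): name is "side" or "top"; returns a dict with "frame" (420x560x3 uint8, red, green, blue), "range_z" (420x560 float32, m along the optical axis (not along the pixel's ray), 0 where there is no reading), "camera_matrix" (3x3 intrinsics, pixels), "T" (4x4, takes a point from camera to world coordinates). Camera axes: x right, y down, z forward; pixel columns grow to the right and rows downward; lengths in m; the calibration is good to about 2 mm. A picture is of the moment at which its call begins.
- close_job(): hands the job in; it is judged then, once.
The state is a dict: "time_s": time; "joints": joint angles; "qd": joint speeds; "joint_torque": joint torques, N m; "tcp_pos": TCP position; "eef_rot": TCP orientation; "contact_force": force on the tool from outside, world axes, zero at the start; "moment": the same for the moment, N m; "gripper_width": finger opening in m; "gripper_force": force on a finger pad.
Only numpy, scipy, OpenCV 4.12 (cv2) and the standard library are available. Lean on these libraries where they do the work, as an engineer would, in place of code of your own. Each camera call takes 0.05 s, during which the arm holds its last target. There are 200 camera calls.

## Task

One of the two bench testers stands with its drawer pulled open and a phone battery in it: push that drawer fully home until it clicks in and seats, without ramming it or leaning hard on it. Then press down the pad at the end of the sprung lever on top of the same tester until the lever arm is level (not down to its stop), keep it level for at least two seconds, and finish while still holding it there. Leave the other tester's lever and the small things standing around alone.

Things in the scene. Friction and masses are not known exactly. Their poses are not given: they have to be found in the camera images.
- tester: the tester to use: a grey sheet-metal box 180 (x) x 130 (y) x 58 mm (z) that stands fixed on the table, with an open drawer in its front and a sprung lever on its top. Origin at the centre of its underside, on the table; its front with the drawer faces its own -x (toward the robot, turned up to 0.3 rad). Front face at x = -90 mm. The lever turns on a pin across y at x = +72, z = 98 mm, between two small aluminium ears (top at z = 112 mm). Left or right place changes
- drawer_pull (a point): centre of the outer (robot-side) face of the drawer's black pull bar: the bar is 56 mm long along the tester's y, 26 mm high (15 to 41 mm above the table), 12 mm thick, and stands 30 mm out from the aluminium drawer front (130 x 50 mm high). With the drawer home the point lies at x = -126, y = 0, z = 28 mm in the tester's frame; axes as the tester's. There is free table in front of it
- drawer (a joint): opening of the drawer in m: 0 = fully home, grows as it comes out along the tester's -x, at most 0.065; starts 0.035 to 0.060 out. Slides with under 2 N of friction; from 12 to 6 mm from home it needs up to about 8 N to pass a sprung detent, then it goes easily and seats against a hard stop at 0 and stays; more than 45 N on the tester counts as forcing it
- pad_top (a point): centre of the top face of the black press pad (46 mm along the lever, 44 mm wide, 16 mm thick) at the lever's free end, 95 mm from the pin and 8 mm above the lever's centre line. Released: about 147 mm above the table, at x = -10 mm in the tester's frame; lever level: 106 mm, at x = -23 mm. Its axes equal the tester's while released and turn with the lever (tipped 0.45 rad when level)
- lever: the tester's lever with its press pad: a flat steel arm 18 mm wide and 8 mm thick on the pin, origin on the pin's axis; its axes equal the tester's while released
- lever_angle (a joint): angle of the lever in rad: 0 = released, pointing forward and up at 0.45 rad (26 degrees) above level; grows as the pad is pressed down; 0.45 = level; stop at 0.70. A spring returns it: at the pad about 4 N to start it, 8 to 9 N at level, 11 to 12 N at the stop
- idle_tester: the other tester, the same in every way except that its drawer is shut and empty; origin and axes as for the first
- idle_lever_angle (a joint): lever of the other tester, same meaning; stays at 0
- flux_jar: small glass jar with black cap, 34 mm across, 54 mm high, standing between the testers; origin under its centre; not to be moved
- usb_meter: black usb tester stick 26 x 71 x 14 mm lying in front of the gap between the testers; origin under its centre; not to be moved
- kapton_tape: roll of amber tape 54 mm across, 12 mm high, lying on the right; origin under its centre; not to be moved
- cutters: small cutting pliers with dark blue grips, 137 x 75 x 12 mm, lying at the right front; not to be moved
- solder_spool: spool of solder wire 49 x 83 x 32 mm at the left; not to be moved
- magnifier: black folded loupe 34 x 40 x 16 mm in front, between the two testers' drawers; not to be moved

How it is judged (in metres and radians):
On the way, in this order (a step that is already met when the one before it is completed fails the run):
1. the open drawer is pushed home and seated (within 2.5 mm) with the lever still up (value of joint drawer below 0.0025 m and value of joint lever_angle below 0.1 rad), for 0.2 s.
2. the lever is held level (within 0.08 rad) for 1.8 s by the robot pressing it (value of joint lever_angle between 0.37 and 0.53 rad and value of joint drawer below 0.003 m and (contact force between lever and the fingers above 2 N or contact force between lever and the arm above 2 N)), for 1.8 s.
At the end, for the whole second after the job is handed in: The drawer is seated within 3 mm of its stop, the same tester's lever is level within 0.08 rad (4.6 degrees; about 8 mm at the pad) and the robot itself is pressing it with more than 2 N; the other tester's lever is up (all of step 2 and value of joint idle_lever_angle below 0.1 rad); the arm keeps its last pose, push and grip.
It fails at once if the tester is pushed with more than 45 N (contact force between tester and the fingers above 45 N or contact force between tester and the arm above 45 N).
It fails at once if the lever is pressed while the drawer is not seated (value of joint lever_angle above 0.15 rad and value of joint drawer above 0.006 m).
It fails at once if the lever is pressed down to its stop (value of joint lever_angle above 0.67 rad).
It fails at once if the other tester's lever is pressed (value of joint idle_lever_angle above 0.15 rad).
It fails at once if a bystander is moved by more than 2 cm (distance of any of flux_jar, usb_meter, kapton_tape, cutters, solder_spool, magnifier from where it was at the start of the episode above 0.02 m).
It also fails if it takes over 45 s, if anything falls off the work surface, if the arm or the gripper's body presses on something with over 40 N, if the wrist force passes 120 N, or if a joint passes its speed limit or range.

## Working session

There is one attempt and no reset: what is moved stays moved. The work goes in short steps, Python scripts to look and compute and a tool call to move; the robot and the scene stay as the last step left them, time stands still between calls to the robot, and variables do not carry over. Pictures are saved under pics/ and viewed, at most 10 in all, crops included, and the job is handed in when it is done.

Besides the shell and the picture viewer there is one more tool, called after "Call:" by a JSON object that holds its "api" and its "payload". apply_moves: Moves the arm, as the interface text tells. Scaled input: -1 to 1 covers 1000 mm each way for a shift and 90 degrees each way for a turn. Its arguments: {"type":"object","properties":{"targets":{"type":"array","items":{"type":"array","items":{"type":"number"}}},"newtons":{"type":"number"}},"required":["targets"]}

```bash
ls; mkdir -p pics; python3 - <<'E'
from plant import *
import cv2,numpy as np
print(get_state())
for n in("top","side"):
    c=capture(n); cv2.imwrite(f"pics/{n}0.png",c["frame"][:,:,::-1]); np.savez(f"{n}0.npz",**c)
    print(n,c["camera_matrix"].tolist(),c["T"].round(3).tolist())
E
```

```text
pics
{'time_s': 0.0, 'joints': array([ 8.89270428e+01,  2.05882866e+01,  6.33580618e-01, -2.06468998e-02,
       -7.01349723e+01, -1.65059633e+01]), 'qd': array([-0.0814836 ,  0.03775722, -0.09278173,  0.0932029 , -0.07035304,
        0.0153311 ]), 'joint_torque': array([ 6.83572307e-04, -5.82715702e+01,  2.93057334e+01,  6.99730799e+00,
        7.06884879e-03, -1.45002259e-04]), 'tcp_pos': array([0.20375514, 0.64303129, 0.24465507]), 'eef_rot': array([ 1.79908502e+02, -6.87176939e-03, -1.75859461e+01]), 'contact_force': array([-0.7685115 ,  0.88143093,  0.2219477 ]), 'moment': array([-0.0613109 , -0.01148571, -0.01152769]), 'gripper_force': 0.0, 'gripper_width': 0.08778463445848057}
top [[425.4159069225123, 0.0, 280.149976414113], [0.0, 425.4159069225123, 207.2025189080931], [0.0, 0.0, 1.0]] [[-0.01, -0.986, 0.168, 0.359], [-1.0, 0.007, -0.022, 0.04], [0.021, -0.169, -0.985, 1.419], [0.0, 0.0, 0.0, 1.0]]
side [[410.03106344505215, 0.0, 284.0909419333762], [0.0, 410.03106344505215, 209.3590146059792], [0.0, 0.0, 1.0]] [[0.833, -0.305, 0.462, 0.064], [-0.554, -0.471, 0.686, -0.774], [0.008, -0.827, -0.562, 0.758], [0.0, 0.0, 0.0, 1.0]]
```

View pics/top0.png

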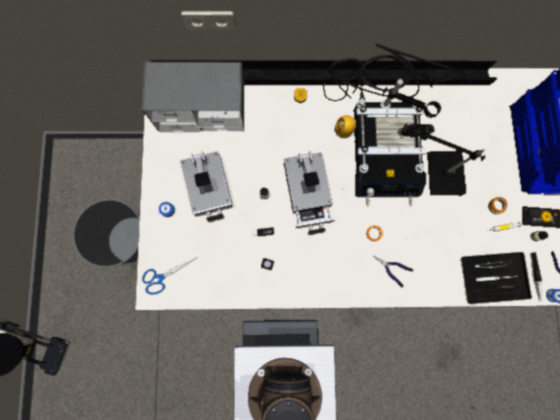

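View pics/side0.png

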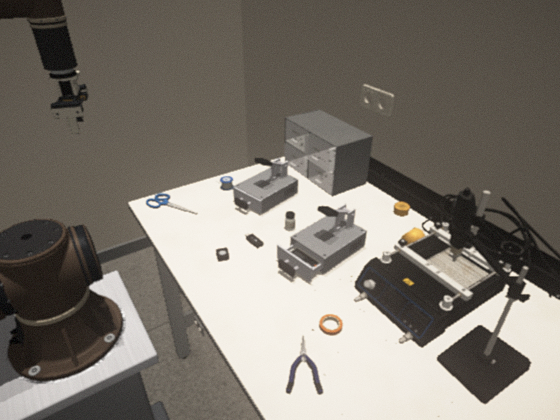

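The top view shows the open tester at about (308,185), its drawer front near (315,222), the pull at (317,230) and the pad at (311,178). The idle tester is at (205,185), the loupe at (267,264), the usb stick at (265,232) and the jar at (264,193). The side view agrees.

```bash
cat > h.py <<'E'
import numpy as np,cv2
def cloud(c):
    K,T=c["camera_matrix"],c["T"]; d=c["range_z"]; v,u=np.indices(d.shape)
    p=np.stack([(u-K[0,2])/K[0,0]*d,(v-K[1,2])/K[1,1]*d,d],-1)
    return p@T[:3,:3].T+T[:3,3]
def ray(c,u,v,z):
    K,T=c["camera_matrix"],c["T"]; r=T[:3,:3]@np.array([(u-K[0,2])/K[0,0],(v-K[1,2])/K[1,1],1])
    return T[:3,3]+r*(z-T[2,3])/r[2]
E
python3 - <<'E'
from h import *
c=np.load("top0.npz"); P=cloud(c); Z=P[...,2]; f=c["frame"].astype(int)
box=np.zeros(Z.shape,bool); box[145:245,278:345]=1
def rep(n,m,k=1):
    q=P[m]; r=cv2.minAreaRect((q[:,:2]*1000).astype(np.float32)); print(n,m.sum(),q.mean(0).round(4),r,np.median(q[:,2]).round(4))
b=box&(Z>.051)&(Z<.065); b=cv2.morphologyEx(b.astype(np.uint8),cv2.MORPH_OPEN,np.ones((3,3)))>0
rep("top",b)
rep("pad",box&(Z>.13)&(f.max(2)<60))
rep("pull",box&(Z>.028)&(Z<.05)&(f.max(2)<70)&(P[...,0]<.62))
print("dark pull ray mean")
vv,uu=np.where((f.max(2)<70)&box); s=vv>224; print(uu[s].min(),uu[s].max(),vv[s].min(),vv[s].max(),ray(c,uu[s].mean(),vv[s].mean(),.041))
# side
s=np.load("side0.npz"); Q=cloud(s);sb=np.zeros(Z.shape,bool); sb[195:285,270:372]=1
def rs(n,m):
    q=Q[m]; print(n,m.sum(),q.mean(0).round(4),cv2.minAreaRect((q[:,:2]*1000).astype(np.float32)))
b=sb&(Q[...,2]>.052)&(Q[...,2]<.064); b=cv2.morphologyEx(b.astype(np.uint8),cv2.MORPH_OPEN,np.ones((3,3)))>0
rs("sidetop",b)
g=s["frame"].max(2)<60
rs("sidepad",sb&(Q[...,2]>.12)&g)
rs("sidepull",sb&g&(Q[...,2]>.01)&(Q[...,2]<.045)&(Q[...,0]<.62))
E
```

```text
top 1650 [ 0.6695 -0.0832  0.0578] ((679.4114379882812, -84.28466796875), (181.07452392578125, 130.30255126953125), 9.252863883972168) 0.0578
pad 166 [ 0.6598 -0.0823  0.1634] ((521.0958251953125, -37.62286376953125), (48.01348114013672, 355.4298095703125), 72.20166015625) 0.1489
pull 40 [ 0.5189 -0.1065  0.04  ] ((549.7689208984375, -104.35684204101562), (79.21062469482422, 46.910682678222656), 5.460723400115967) 0.0406
dark pull ray mean
309 323 229 233 [ 0.51548834 -0.10759743  0.041     ]
sidetop 1791 [ 0.6709 -0.1008  0.0565] ((693.130859375, -150.73284912109375), (182.0672607421875, 267.5079345703125), 10.091629981994629)
sidepad 38 [ 0.6578 -0.0923  0.148 ] ((658.037841796875, -92.80976104736328), (24.7104434967041, 46.600013732910156), 28.342702865600586)
sidepull 0 [nan nan nan] ((0.0, 0.0), (0.0, 0.0), 0.0)<stdin>:15: RuntimeWarning: Mean of empty slice.
  ret = um.true_divide(
```

Call:
{"api": "apply_moves", "payload": {"targets": [[0, 0.028, 0.021, 0, 0, 0, 0], [0, 0.028, 0.021, 0, 0, 0, 0], [0, 0.028, 0.021, 0, 0, 0, 0], [0, 0.028, 0.021, 0, 0, 0, 0], [0, 0.028, 0.021, 0, 0, 0, 0], [0, 0.028, 0.021, 0, 0, 0, 0], [0, 0.028, 0.021, 0, 0, 0, 0], [0, 0.028, 0.021, 0, 0, 0, 0], [0, 0.028, 0.021, 0, 0, 0, 0], [0, 0.028, 0.021, 0, 0, 0, 0], [0, 0.028, 0.021, 0, 0, 0, 0], [0, 0.028, 0.021, 0, 0, 0, 0], [0, 0.012, 0.036, 0, 0, 0, 0], [0, 0.012, 0.036, 0, 0, 0, 0], [0, 0.012, 0.036, 0, 0, 0, 0], [0, 0.012, 0.036, 0, 0, 0, 0], [0, 0.012, 0.036, 0, 0, 0, 0], [0, 0.012, 0.036, 0, 0, 0, 0], [0, 0.012, 0.036, 0, 0, 0, 0], [0, 0.012, 0.036, 0, 0, 0, 0]]}}

```text
time_s: 1.77
tcp_pos: [0.452, -0.0035, 0.2456]
eef_rot: [-180.0, -0.0, -17.6]
contact_force: [0.1, 0.3, 0.3]
gripper_width: 0.0005
gripper_force: 0.0
```

Call:
{"api": "apply_moves", "payload": {"targets": [[0, 0.012, 0.036, 0, 0, 0, 0], [0, 0.012, 0.036, 0, 0, 0, 0], [0, 0.012, 0.036, 0, 0, 0, 0], [0, 0, 0, 0, 0, 0, 0.075], [0, 0, 0, 0, 0, 0, 0.075], [0, 0, 0, 0, 0, 0, 0.075], [0, 0, 0, 0, 0, 0, 0.075], [0, 0, 0, 0, 0, 0, 0.075], [0, 0, 0, 0, 0, 0, 0.075], [0, 0, 0, 0, 0, 0, 0.075], [0, 0, 0, 0, 0, 0, 0.075], [0, 0, 0, 0, 0, 0, 0.075], [0, 0, 0, 0, 0, 0, 0.075], [0, 0, 0, 0, 0, 0, 0.075], [0, 0, 0, 0, 0, 0, 0.075], [0, 0, 0, 0, 0, 0, 0.075], [0, 0, 0, 0, 0, 0, 0.075], [0, 0, 0, 0, 0, 0, 0.075], [0, 0, 0, 0, 0, 0, 0.075], [0, 0, 0, 0, 0, 0, 0.075]]}}

```text
time_s: 3.43
tcp_pos: [0.454, -0.1156, 0.2453]
eef_rot: [180.0, -0.0, -132.7]
contact_force: [-0.1, -0.0, 0.6]
gripper_width: 0.0004
gripper_force: 0.0
```

Call:
{"api": "apply_moves", "payload": {"targets": [[0, 0, 0, 0, 0, 0, 0.075], [0, 0, 0, 0, 0, 0, 0.075], [0, 0, 0, 0, 0, 0, 0.075], [0, 0, 0, 0, 0, 0, 0.075], [0, 0, 0, 0, 0, 0, 0.075], [0, 0, -0.003, 0, 0, 0, 0.048], [0, 0, 0, 0.03, 0, 0, 0], [0, 0, 0, 0.03, 0, 0, 0], [0, 0, 0, 0.03, 0, 0, 0], [0, 0, 0, 0.03, 0, 0, 0], [0, 0, 0, 0.03, 0, 0, 0], [0, 0, 0, 0.03, 0, 0, 0], [0, 0, 0, 0.027, 0, 0, 0], [0, 0, 0, 0, 0, 0, 0]]}}

```text
time_s: 4.6
tcp_pos: [0.4514, -0.1189, 0.0342]
eef_rot: [180.0, -0.5, -170.5]
contact_force: [-1.5, -0.3, -0.4]
gripper_width: -0.0001
gripper_force: 0.0
```

```bash
python3 - <<'E'
from plant import *
import cv2
s=get_state();print(s["tcp_pos"],s["eef_rot"],s["joints"].round(1),s["contact_force"])
c=capture("side");f=c["frame"][170:310,190:390,::-1];cv2.imwrite("pics/s1.png",cv2.resize(f,None,fx=4,fy=4,interpolation=2))
E
```

```text
[ 0.45143625 -0.11888965  0.03418021] [ 179.95586308   -0.48560186 -170.46344308] [  9.5  16.2 -39.5  -0.1 -34.8 -89.9] [-1.46274299 -0.25519234 -0.42429345]
```

View pics/s1.png

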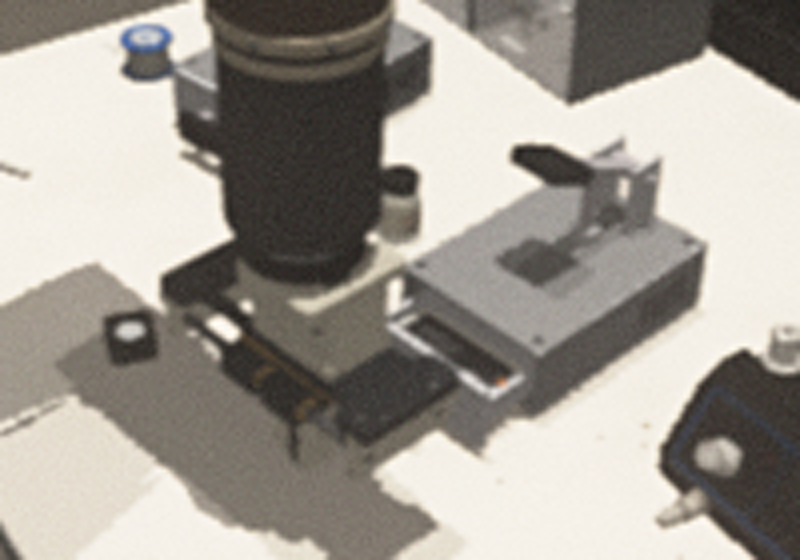

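The gripper is down in front of the pull, and the loupe and the jar are clear of it. Next I push forward (tool -x) gently.

Call:
{"api": "apply_moves", "payload": {"targets": [[0, -0.015, 0, 0, 0, 0, 0], [0, -0.015, 0, 0, 0, 0, 0], [0, -0.006, 0, 0, 0, 0, 0], [0, -0.003, 0, 0, 0, 0, 0], [0, -0.003, 0, 0, 0, 0, 0], [0, -0.003, 0, 0, 0, 0, 0], [0, -0.003, 0, 0, 0, 0, 0], [0, -0.003, 0, 0, 0, 0, 0], [0, -0.003, 0, 0, 0, 0, 0], [0, -0.003, 0, 0, 0, 0, 0], [0, -0.003, 0, 0, 0, 0, 0], [0, -0.003, 0, 0, 0, 0, 0], [0, -0.003, 0, 0, 0, 0, 0]]}}

```text
time_s: 5.73
tcp_pos: [0.5203, -0.1075, 0.0385]
eef_rot: [-180.0, -0.0, -170.4]
contact_force: [-1.0, 0.1, 0.4]
gripper_width: 0.0002
gripper_force: 0.4
```

Call:
{"api": "apply_moves", "payload": {"targets": [[0, -0.002, 0, 0, 0, 0, 0], [0, -0.002, 0, 0, 0, 0, 0], [0, -0.002, 0, 0, 0, 0, 0], [0, -0.002, 0, 0, 0, 0, 0]]}}

```text
time_s: 6.07
tcp_pos: [0.5281, -0.1062, 0.0385]
eef_rot: [180.0, -0.0, -170.4]
contact_force: [-1.3, 0.5, 1.0]
gripper_width: 0.0003
gripper_force: 0.4
```

Call:
{"api": "apply_moves", "payload": {"targets": [[0, -0.002, 0, 0, 0, 0, 0], [0, -0.002, 0, 0, 0, 0, 0], [0, -0.002, 0, 0, 0, 0, 0]]}}

```text
time_s: 6.32
tcp_pos: [0.5338, -0.1052, 0.0385]
eef_rot: [180.0, -0.0, -170.4]
contact_force: [-4.2, -1.4, 1.2]
gripper_width: 0.0004
gripper_force: 2.3
```

Call:
{"api": "apply_moves", "payload": {"targets": [[0, -0.0015, 0, 0, 0, 0, 0], [0, -0.0015, 0, 0, 0, 0, 0]]}}

```text
time_s: 6.48
tcp_pos: [0.5346, -0.1051, 0.0382]
eef_rot: [180.0, -0.3, -170.4]
contact_force: [-9.3, -0.7, 6.1]
gripper_width: 0.0005
gripper_force: 4.3
```

Call:
{"api": "apply_moves", "payload": {"targets": [[0, -0.0015, 0, 0, 0, 0, 0], [0, -0.0015, 0, 0, 0, 0, 0]]}}

```text
time_s: 6.65
tcp_pos: [0.5375, -0.1046, 0.0381]
eef_rot: [180.0, -0.2, -170.4]
contact_force: [-6.5, -1.0, 3.6]
gripper_width: 0.0009
gripper_force: 3.1
```

Call:
{"api": "apply_moves", "payload": {"targets": [[0, -0.0015, 0, 0, 0, 0, 0], [0, -0.0015, 0, 0, 0, 0, 0]]}}

```text
time_s: 6.82
tcp_pos: [0.5418, -0.1039, 0.0382]
eef_rot: [180.0, -0.1, -170.4]
contact_force: [-2.6, -1.1, -1.1]
gripper_width: 0.0005
gripper_force: 1.2
```

Call:
{"api": "apply_moves", "payload": {"targets": [[0, -0.001, 0, 0, 0, 0, 0], [0, -0.001, 0, 0, 0, 0, 0]]}}

```text
time_s: 6.98
tcp_pos: [0.5455, -0.1033, 0.0387]
eef_rot: [-180.0, 0.1, -170.4]
contact_force: [-0.0, 0.6, 0.5]
gripper_width: 0.0008
gripper_force: 0.0
```

Call:
{"api": "apply_moves", "payload": {"targets": [[0, -0.001, 0, 0, 0, 0, 0], [0, -0.001, 0, 0, 0, 0, 0]]}}

```text
time_s: 7.15
tcp_pos: [0.5459, -0.1031, 0.0385]
eef_rot: [180.0, -0.1, -170.4]
contact_force: [-7.7, -0.4, 5.5]
gripper_width: 0.0004
gripper_force: 3.5
```

Call:
{"api": "apply_moves", "payload": {"targets": [[0, -0.001, 0, 0, 0, 0, 0], [0, 0, 0, 0, 0, 0, 0]]}}

```text
time_s: 7.32
tcp_pos: [0.5459, -0.1032, 0.0383]
eef_rot: [180.0, -0.2, -170.4]
contact_force: [-7.4, -0.6, 4.2]
gripper_width: 0.0006
gripper_force: 3.6
```

Call:
{"api": "apply_moves", "payload": {"targets": [[0, -0.001, 0, 0, 0, 0, 0], [0, 0, 0, 0, 0, 0, 0], [0, 0, 0, 0, 0, 0, 0]]}}

```text
time_s: 7.57
tcp_pos: [0.546, -0.1032, 0.0382]
eef_rot: [180.0, -0.3, -170.4]
contact_force: [-8.5, -0.6, 6.1]
gripper_width: 0.0007
gripper_force: 4.7
```

Call:
{"api": "apply_moves", "payload": {"targets": [[0, 0.005, 0, 0, 0, 0, 0], [0, 0.03, 0, 0, 0, 0, 0], [0, 0.03, 0, 0, 0, 0, 0], [0, 0, 0, -0.03, 0, 0, 0], [0, 0, 0, -0.03, 0, 0, 0], [0, 0, 0, -0.03, 0, 0, 0], [0, 0, 0, -0.03, 0, 0, 0], [0, 0, 0, -0.03, 0, 0, 0], [0, 0, 0, -0.03, 0, 0, 0], [0, 0, 0, 0, 0, 0, 0], [0, 0, 0, 0, 0, 0, 0]]}}

```text
time_s: 8.48
tcp_pos: [0.4864, -0.1132, 0.2209]
eef_rot: [-180.0, 0.4, -170.4]
contact_force: [-0.0, -0.2, -1.1]
gripper_width: 0.0006
gripper_force: 0.0
```

```bash
python3 - <<'E'
from plant import *
from h import *
s=get_state();print(s["tcp_pos"],s["eef_rot"],s["contact_force"])
c=capture("side");f=c["frame"][190:295,250:390,::-1];cv2.imwrite("pics/s2.png",cv2.resize(f,None,fx=5,fy=5,interpolation=2))
Q=cloud(c);g=c["frame"].max(2)<60;sb=np.zeros(g.shape,bool); sb[195:285,270:372]=1
d=Q-[.6794,-.0843,0];a=np.deg2rad(9.25);L=np.stack([d[...,0]*np.cos(a)+d[...,1]*np.sin(a),-d[...,0]*np.sin(a)+d[...,1]*np.cos(a),d[...,2]],-1)
m=sb&(L[...,2]>.125)&(L[...,2]<.17)&(abs(L[...,1])<.05)&(L[...,0]>-.06)&(L[...,0]<.02);q=L[m]
print(m.sum(),q.min(0),q.max(0),np.median(q,0))
m=sb&(L[...,2]>.01)&(L[...,2]<.052)&(abs(L[...,1])<.06)&(L[...,0]<-.085)&(L[...,0]>-.2);q=L[m]
print("drawer",m.sum(),np.percentile(q,[2,10,50],axis=0))
E
```

```text
[ 0.48643051 -0.11324385  0.22094263] [-179.98363685    0.37680875 -170.37989215] [-0.04137487 -0.22558786 -1.14603516]
161 [-0.03386778 -0.02411607  0.12557358] [0.00762669 0.02005824 0.154435  ] [-0.02416781 -0.0094127   0.14586634]
drawer 527 [[-0.12400782 -0.05670399  0.01283809]
 [-0.12251374 -0.04536088  0.01826004]
 [-0.09346367 -0.00525797  0.03345862]]
```

View pics/s2.png

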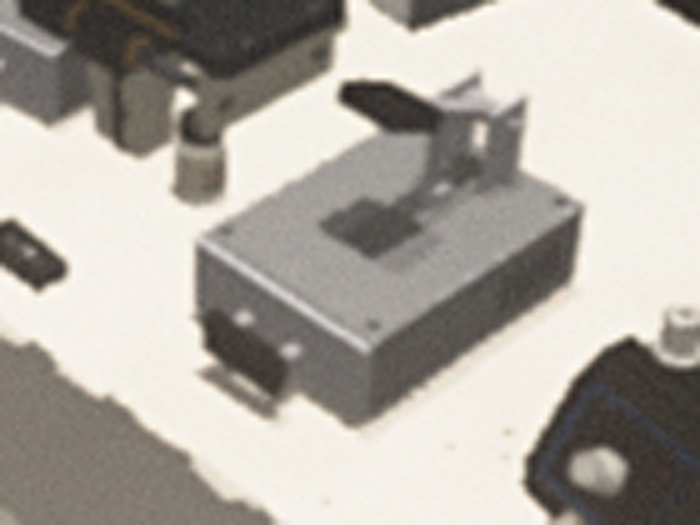

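The drawer is seated: its front is flush, with the pull bar at about (245,350) in the crop (outer face -124 mm). The pad at about (390,105) has its top at 147 mm. Next I move over the pad.

Call:
{"api": "apply_moves", "payload": {"targets": [[0, -0.0285, -0.004, 0, 0, 0, 0], [0, -0.0285, 0, 0, 0, 0, 0], [0, -0.0285, 0, 0, 0, 0, 0], [0, -0.0285, 0, 0, 0, 0, 0], [0, -0.0285, 0, 0, 0, 0, 0], [0, -0.0285, 0, 0, 0, 0, 0], [0, 0, 0, 0, 0, 0, 0], [0, 0, 0, 0.02, 0, 0, 0], [0, 0, 0, 0.02, 0, 0, 0], [0, 0, 0, 0.005, 0, 0, 0], [0, 0, 0, 0, 0, 0, 0]]}}

```text
time_s: 9.45
tcp_pos: [0.6525, -0.0891, 0.1711]
eef_rot: [180.0, -0.3, -170.4]
contact_force: [-0.8, 1.6, 4.3]
gripper_width: 0.0005
gripper_force: 1.9
```

Call:
{"api": "apply_moves", "payload": {"targets": [[0, 0, 0, 0.004, 0, 0, 0], [0, 0, 0, 0.004, 0, 0, 0], [0, 0, 0, 0.004, 0, 0, 0], [0, 0, 0, 0.004, 0, 0, 0], [0, 0, 0, 0, 0, 0, 0]]}}

```text
time_s: 9.87
tcp_pos: [0.654, -0.0893, 0.1586]
eef_rot: [-180.0, 0.0, -170.4]
contact_force: [-2.0, -0.3, 5.4]
gripper_width: 0.0004
gripper_force: 2.2
```

Call:
{"api": "apply_moves", "payload": {"targets": [[0, 0, 0, 0.004, 0, 0, 0], [0, 0, 0, 0.004, 0, 0, 0], [0, 0, 0, 0.004, 0, 0, 0], [0, 0, 0, 0.004, 0, 0, 0], [0, 0, 0, 0.004, 0, 0, 0], [0, 0, 0, 0.004, 0, 0, 0], [0, 0, 0, 0.004, 0, 0, 0], [0, 0, 0, 0, 0, 0, 0], [0, 0, 0, 0, 0, 0, 0]]}}

```text
time_s: 10.62
tcp_pos: [0.654, -0.0893, 0.1311]
eef_rot: [-180.0, 0.0, -170.4]
contact_force: [-4.4, -1.0, 7.3]
gripper_width: 0.0002
gripper_force: 3.5
```

```bash
python3 - <<'E'
from plant import *
from h import *
s=get_state();print(s["tcp_pos"],s["eef_rot"],s["contact_force"])
c=capture("side");f=c["frame"][190:295,250:390,::-1];cv2.imwrite("pics/s3.png",cv2.resize(f,None,fx=5,fy=5,interpolation=2))
Q=cloud(c)
d=Q-[.6794,-.0843,0];a=np.deg2rad(9.25);L=np.stack([d[...,0]*np.cos(a)+d[...,1]*np.sin(a),-d[...,0]*np.sin(a)+d[...,1]*np.cos(a),d[...,2]],-1)
np.save("L3.npy",L)
m=(L[...,2]>.075)&(L[...,2]<.125)&(abs(L[...,1])<.03)&(L[...,0]>-.06)&(L[...,0]<.06)
v,u=np.where(m)
for i in range(0,len(v),4): print(u[i],v[i],(L[v[i],u[i]]*1000).round(),c["frame"][v[i],u[i]])
E
```

```text
[ 0.65395775 -0.08933119  0.13106867] [-1.79960885e+02  3.19947597e-02 -1.70384430e+02] [-4.36967265 -1.01682048  7.29016127]
338 208 [ 58.  20. 107.] [153 146 136]
337 214 [ 38.   6. 102.] [202 192 191]
335 215 [ 29.   5. 103.] [197 192 188]
339 215 [ 37.  -2. 103.] [187 182 179]
334 216 [ 24.   4. 103.] [209 198 198]
338 216 [ 34.  -2. 101.] [198 191 188]
332 217 [ 14.   3. 105.] [185 178 173]
337 217 [ 29.  -2. 100.] [201 194 191]
318 218 [-38.   9. 123.] [120 117 102]
333 218 [ 13.  -1. 104.] [197 188 191]
337 218 [ 25.  -6. 101.] [169 161 160]
318 219 [-37.  10. 119.] [103  97  86]
322 219 [-34.  -2. 123.] [73 67 62]
333 219 [ 14.  -1. 100.] [155 149 147]
337 219 [ 22.  -8. 100.] [117 109 106]
348 219 [ 58. -19.  88.] [109 104 103]
319 220 [-35.   7. 116.] [98 92 83]
323 220 [-36.  -8. 124.] [94 89 79]
332 220 [ -1.  -9. 108.] [66 63 56]
336 220 [17. -9. 99.] [103  99  95]
348 220 [ 59. -19.  85.] [108 103  98]
318 221 [-34.  11. 110.] [63 56 55]
322 221 [-35.  -3. 118.] [74 68 61]
328 221 [-28. -18. 123.] [111 103  91]
332 221 [ -6. -14. 109.] [55 50 47]
336 221 [29.  0. 85.] [
[... 716 characters left out ...]
101.] [52 46 41]
320 225 [-40.  -2. 107.] [46 44 43]
324 225 [-35. -11. 109.] [54 49 45]
328 225 [-28. -19. 110.] [53 45 43]
332 225 [-16. -23. 106.] [51 44 44]
316 226 [-42.  11.  97.] [61 58 53]
320 226 [-44.  -5. 107.] [47 43 40]
324 226 [-40. -15. 110.] [50 46 42]
328 226 [-29. -20. 108.] [50 48 42]
332 226 [-13. -21. 100.] [48 48 41]
319 227 [-40.   2.  98.] [55 47 44]
323 227 [-42. -14. 108.] [51 47 43]
327 227 [-36. -23. 110.] [52 47 43]
331 227 [-19. -22. 101.] [62 55 54]
322 228 [-39.  -9. 100.] [52 45 43]
327 228 [-35. -22. 105.] [50 47 43]
321 229 [-41.  -7.  97.] [62 60 54]
325 229 [-40. -20. 103.] [53 48 44]
329 229 [-23. -19.  94.] [93 89 86]
326 230 [-36. -21.  98.] [74 71 67]
```

View pics/s3.png

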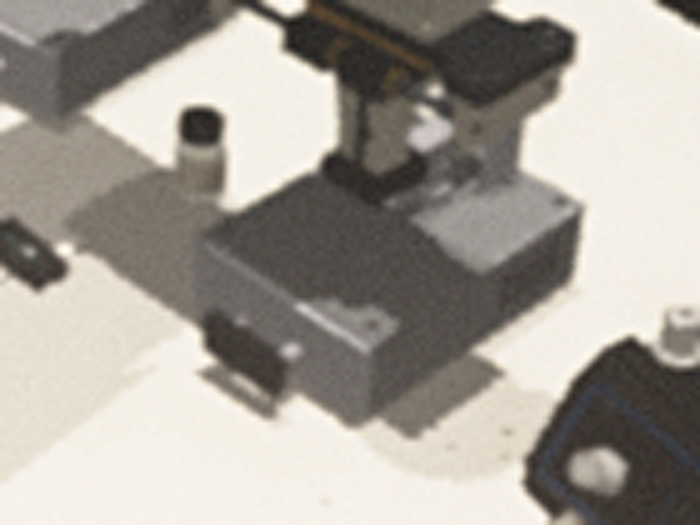

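Call:
{"api": "apply_moves", "payload": {"targets": [[0, 0, 0, 0.002, 0, 0, 0], [0, 0, 0, 0.002, 0, 0, 0], [0, 0, 0, 0, 0, 0, 0], [0, 0, 0, 0, 0, 0, 0]]}}

```text
time_s: 11.0
tcp_pos: [0.6538, -0.0893, 0.1272]
eef_rot: [-180.0, 0.0, -170.4]
contact_force: [-4.6, -0.9, 7.6]
gripper_width: 0.0001
gripper_force: 3.8
```

```bash
python3 - <<'E'
from plant import *
from h import *
s=get_state();print(s["tcp_pos"],s["contact_force"])
c=capture("side");Q=cloud(c)
d=Q-[.6794,-.0843,0];a=np.deg2rad(9.25);L=np.stack([d[...,0]*np.cos(a)+d[...,1]*np.sin(a),-d[...,0]*np.sin(a)+d[...,1]*np.cos(a),d[...,2]],-1)
for n,M in(("before",np.load("L3.npy")),("now",L)):
    q=M[(M[...,2]>.09)&(M[...,2]<.112)&(abs(M[...,1])<.008)&(M[...,0]>.005)&(M[...,0]<.055)&(c["frame"].max(2)>140)]
    print(n,len(q),np.polyfit(q[:,0],q[:,2],1),q.mean(0), [np.arctan2(z-.102,.072-x).round(3) for x,_,z in q])
    p=M[(M[...,2]>.075)&(M[...,2]<.118)&(abs(M[...,1])<.026)&(M[...,0]>-.06)&(M[...,0]<-.03)];print(np.percentile(p,[5,50,95],axis=0).round(3))
E
```

```text
[ 0.6537832  -0.08934067  0.12720323] [-4.57827195 -0.87128864  7.56162423]
before 34 [-0.04753332  0.10401052] [ 0.02394758 -0.0009621   0.10287222] [np.float64(0.005), np.float64(0.012), np.float64(0.03), np.float64(0.033), np.float64(0.036), np.float64(-0.002), np.float64(0.036), np.float64(0.051), np.float64(0.035), np.float64(0.016), np.float64(0.1), np.float64(0.019), np.float64(0.044), np.float64(-0.021), np.float64(0.056), np.float64(-0.066), np.float64(0.049), np.float64(0.029), np.float64(-0.005), np.float64(0.029), np.float64(-0.044), np.float64(0.024), np.float64(0.003), np.float64(-0.012), np.float64(0.034), np.float64(0.04), np.float64(0.006), np.float64(0.024), np.float64(-0.031), np.float64(0.016), np.float64(-0.032), np.float64(0.043), np.float64(0.016), np.float64(0.0)]
[[-0.044 -0.021  0.098]
 [-0.039 -0.005  0.109]
 [-0.033  0.015  0.115]]
now 32 [-0.02792839  0.10169992] [ 0.02389059 -0.00074345  0.10103269] [np.float64(0.009), np.float64(-0.037), np.float64(-0.035), np.float64(-0.076), np.float64(0.002), np.float64(-0.037), np.float64(-0.031), np.float64(0.002), np.float64(-0.004), np.float64(-0.034), np.float64(-0.042), np.float64(-0.031), np.float64(-0.026), np.float64(-0.056), np.float64(-0.039), np.float64(-0.061), np.float64(-0.019), np.float64(-0.002), np.float64(-0.022), np.float64(-0.012), np.float64(-0.0), np.float64(0.021), np.float64(-0.033), np.float64(-0.043), np.float64(-0.019), np.float64(-0.002), np.float64(0.041), np.float64(-0.008), np.float64(-0.04), np.float64(-0.019), np.float64(-0.011), np.float64(-0.033)]
[[-0.044 -0.022  0.093]
 [-0.039 -0.006  0.105]
 [-0.033  0.015  0.116]]
```

Arm-top depth puts the lever about 0.02 rad from level, which is inside the tolerance. I'll hold it there.

Call:
{"api": "apply_moves", "payload": {"targets": [[0, 0, 0, 0, 0, 0, 0], [0, 0, 0, 0, 0, 0, 0], [0, 0, 0, 0, 0, 0, 0], [0, 0, 0, 0, 0, 0, 0], [0, 0, 0, 0, 0, 0, 0], [0, 0, 0, 0, 0, 0, 0], [0, 0, 0, 0, 0, 0, 0], [0, 0, 0, 0, 0, 0, 0], [0, 0, 0, 0, 0, 0, 0], [0, 0, 0, 0, 0, 0, 0], [0, 0, 0, 0, 0, 0, 0], [0, 0, 0, 0, 0, 0, 0], [0, 0, 0, 0, 0, 0, 0], [0, 0, 0, 0, 0, 0, 0], [0, 0, 0, 0, 0, 0, 0], [0, 0, 0, 0, 0, 0, 0], [0, 0, 0, 0, 0, 0, 0], [0, 0, 0, 0, 0, 0, 0], [0, 0, 0, 0, 0, 0, 0], [0, 0, 0, 0, 0, 0, 0]]}}

```text
time_s: 12.72
tcp_pos: [0.6538, -0.0893, 0.1273]
eef_rot: [-180.0, 0.0, -170.4]
contact_force: [-4.8, -1.1, 7.4]
gripper_width: 0.0005
gripper_force: 3.8
```

Call:
{"api": "apply_moves", "payload": {"targets": [[0, 0, 0, 0, 0, 0, 0], [0, 0, 0, 0, 0, 0, 0], [0, 0, 0, 0, 0, 0, 0], [0, 0, 0, 0, 0, 0, 0], [0, 0, 0, 0, 0, 0, 0], [0, 0, 0, 0, 0, 0, 0], [0, 0, 0, 0, 0, 0, 0], [0, 0, 0, 0, 0, 0, 0], [0, 0, 0, 0, 0, 0, 0], [0, 0, 0, 0, 0, 0, 0], [0, 0, 0, 0, 0, 0, 0], [0, 0, 0, 0, 0, 0, 0], [0, 0, 0, 0, 0, 0, 0], [0, 0, 0, 0, 0, 0, 0], [0, 0, 0, 0, 0, 0, 0], [0, 0, 0, 0, 0, 0, 0]]}}

```text
time_s: 14.05
tcp_pos: [0.6538, -0.0893, 0.1273]
eef_rot: [-180.0, 0.0, -170.4]
contact_force: [-5.0, -0.3, 6.8]
gripper_width: 0.0004
gripper_force: 3.8
```

```bash
python3 -c "
from plant import *
s=get_state();print(s['tcp_pos'],s['contact_force']);print(close_job())"
```

```text
[ 0.65379242 -0.08934587  0.12732179] [-4.98134003 -0.28949698  6.82462257]
the job is handed in; nothing more can be done
None
```

I pushed the drawer home past its detent until it seated, then held the lever level (about 0.02 rad off by depth camera) with about 7 N for 3 s, and handed the job in at about 14 s still holding it; no verdict was returned.

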